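# Dock the sample rack at the reader and read it in

## Task

Push the white rack of sample tubes along the trolley top until its long side lies flush along the reader's aluminium guide rail and its blue end is fully home against the reader's rubber stop, then press the round blue key on top of the reader to read it in and take the hand away. Work from outside with the fingers: do not lift or tip the rack, do not touch the tubes, press the key only when the rack is home, and leave the two loose caps, the jar and the label roll where they are.

Things in the scene. Friction and masses are not known exactly. Their poses are not given: they have to be found in the camera images.
- rack: Loose white closed-sided sample rack with one blue end: 84 mm wide (its x), 160 long (its y), 52 high; flat upright sides; about 0.35 kg, friction about 0.6. Origin at the centre of its underside; +y points to the blue end. It starts up to about 0.45 rad askew, blue end roughly towards the reader, on the open side of the rail. Push it 15 to 40 mm above the surface so that it does not tip.
- rack_front (a point): Centre of the rack's blue end face (the one that goes against the stop), 26 mm above its underside.
- rack_back (a point): Centre of the rack's plain white end face, 26 mm above its underside.
- tubes: Eleven capped sample tubes (red and white caps, 16 mm across) fixed upright in the rack, rising to 89 mm above its underside. All stand in the half next to the blue end (rack y from 0 to +65 mm); the other half and most of the row at rack x = +28 mm are empty. Origin and axes as the rack's.
- reader: Rack-code reader fixed to the trolley: a cream box and a long aluminium guide rail. Origin on the surface in the inner corner where rail and stop meet; +y runs along the rail towards the box, +x away from the rail to the open side. Box: y 6 to 142 mm, x -25 to 125 mm, 98 high. Docked, the rack's origin is at x = 42, y = -80 mm, axes parallel. Yellow tape outlines that place.
- read_key (a joint): Round blue push key (28 mm across) on top of the reader's box: 0 = released, 0.006 m = fully down; springs back; fully down takes 5 N, it counts as pressed beyond 0.004 m.
- read_key_top (a point): Centre of the key's top face when released, 116 mm above the trolley top (reader x = 0.030, y = 0.066), pressed straight down.
- red_cap: Loose red tube cap, 22 mm across, 18 mm high, standing on the trolley on the open side of the docking place. Origin at the centre of its underside. Leave alone.
- white_cap: Loose white tube cap, same size. Origin at the centre of its underside. Leave alone.
- jar: Specimen jar with yellow lid, 56 mm across, 66 mm high, standing beside the reader's box on the open side. Origin at the centre of its underside. Leave alone.
- label_roll: Roll of blank paper labels lying flat, 64 mm across, 26 mm high, to the right of the rack, short of the empty blood-bag mixer (170 mm high, fixed, an obstacle only) at the trolley's right-hand end. Origin at the centre of its underside. Leave alone.
- rail_end (a point): Far end of the rail's straight guiding face, on the surface: reader x = 0, y = -360 mm. The guiding face is the plane x = 0 from here to the corner; the rail is 22 mm high and 12 mm thick, on the side x < 0, and splays away beyond this point to y = -400 mm.
- stop_mid (a point): Middle of the rubber stop strip's face: reader x = 42, y = 0 mm, 20 mm above the surface. The face is the plane y = 0, x = 0 to 87 mm, 14 to 26 mm above the surface; it faces along -y.
Things that resemble listed ones, but are neither listed nor needed, are in the scene too. What is shaped like the rack but orange or purple is not meant.

How it is judged:
By the outcome, as a careful person would: the job done as asked, in the order asked, and still so for the second after the job is handed in, with the robot touching nothing.
It also fails if it takes over 54 s, if anything falls off the work surface, if the arm or the gripper's body presses on something with over 40 N, if the wrist force passes 120 N, or if a joint passes its speed limit or range.

## Robot

A 6-joint arm with a two-finger parallel gripper is mounted at the origin on the work surface. World frame = base frame: x ahead of the robot, y to its left, z up, the work surface at z = 0. Lengths are in m, angles in rad, forces in N, time in s.
With the tool pointing down it reaches from about 0.275 to 0.85 m from the base axis. Payload 5.2 kg.
Tool frame: the origin (TCP) lies at the very end of the fingers, on their centre line; the grasp point (between the pads) lies 19 mm behind it (env.hold_point_z is the distance from the TCP to the grasp point, in m); z points along the fingers, y is the direction in which the jaws open and shut (so a half turn about z gives the same grasp; the last joint's range is limited). The gripper opens to 85 mm and grips with 20 to 120 N. Pads are 22 mm wide; open, the fingers measure 114 mm over their backs; the gripper's body (76 mm by 85 mm) begins 54 mm behind the grasp point. The pads swing forward as they close: fully open they stand 13 mm farther back than shut.
Start: joints at [1.085, 0.259, 1.535, -0, 1.348, -0.203], TCP at [0.153, 0.528, 0.231] pointing down, gripper open.
Joint ranges: [-3.14, 3.14], [-0.91, 2.08], [0.19, 2.58], [-1.22, 4.36], [0.22, 2.71], [-3.12, 3.12]. Speed limits (rad/s): [2.57, 2.57, 3.14, 3.14, 3.14, 3.14].

## Interface

Orientations are given as a 3x3 rotation matrix whose columns are the frame's x, y, z axes.
In Python, from bench import sensors, viewer, ticket, env gives the robot as it stands.
- The arm moves only by the tool move_arm, never from a script. Its argument "rows" is text: rows parted by semicolons, each of 7 numbers parted by spaces: the shift along the world's x, y, z in units of 100 mm (1.0 is 100 mm), then the turn, a rotation vector about the world's x, y, z in units of pi rad (1.0 is pi rad), then the gripper's target within -1 to 1 (shut at 1, half-way at 0, fully open at -1). A call has 1 to 5 rows; each row is the pose to reach, as a shift and turn from the pose measured when the call began, turning the shorter way round; what a row does not reach only later rows make up. A row lasts 1/10 s, in which the tool goes at most 50 mm and 8.59 degrees, less where a joint would pass 70% of its speed; a pose out of reach is approached as far as the arm can. A call with a number of a shift or a turn outside -1 to 1 is refused whole. A call with a gripper value outside its range is refused whole. The fingers move at their own pace and stop on an object; "squeeze" is the grip in N (left out, the last holds). Time passes only in rows, so rows that repeat a pose let the fingers close. It gives the time, the measured TCP pose, the force and the opening at its end, in the units of the state.
- sensors.get_obs(): the state, without advancing time (a new reading comes with each control period).
- viewer.snapshot(name): name is "side" or "top" or "wrist"; returns the picture (480x640x3 uint8, blue, green, red); there is no depth.
- viewer.camera_model(name): a dict with "vfov" (degrees; the focal length in pixels is half the picture's height over the tangent of half this angle, whatever the lens; pixels are square), "cx", "cy" (the principal point, pixels), "k1" (the pictures are not rectified: a ray, as slopes to the right and down, at radius r is drawn at 1 + k1 r^2 times it, then the intrinsics apply), "view" (4x4, takes a point from world to camera coordinates); the wrist camera has in their place "mount" (4x4, takes a point from camera to tool coordinates, whose origin is the TCP and whose axes are the flange's). Camera axes: x right, y up, looking along -z (the intrinsics and any distortion apply to the point x, -y, -z); pixel columns grow to the right and rows downward; lengths in m; the calibration is good to about 2 mm. A picture is of the moment at which its call begins: read the wrist's pose just before it. camera_model takes no time and is no camera call.
- ticket.close_job(): hands the job in, once; it reports no verdict.
Trained networks look in the newest picture that a camera, given by its name, has taken for a name from the list of things; names that differ only in an ending like _2 or _b are one class to them, and where a whole thing is asked for, a point or a joint stands for the part that bears it (a point fixed in the world has none). Each returns a list of dicts, best first, with "score" (0 to 1); they miss things now and then, are a little off and sometimes report something else, mostly with a low value. They report only what shows in the picture. A call takes as long as a camera call. They do not tell look-alikes from the thing itself.
- viewer.spot_in(camera, query): "extent" ([left, top, width, height] in pixels, round what is visible of it).
- viewer.spot_point(camera, query): "centre" ([column, row] in pixels: a listed point, or the origin of a listed thing).
The state is a dict: "time": time; "joint_positions": joint angles; "dq": joint speeds; "effort": joint torques, N m; "position": TCP position; "eef_rot": TCP orientation; "contact_force": force on the tool from outside, world axes, zero at the start; "torque": the same for the moment, N m; "opening": finger opening in m.
Only numpy, scipy, OpenCV 4.12 (cv2) and the standard library are available. Lean on these libraries where they do the work, as an engineer would, in place of code of your own. Each camera call takes 0.05 s, during which the arm holds its last target.

## Working session

There is one attempt and no reset: what is moved stays moved. The work goes in short steps, Python scripts to look and compute and a tool call to move; the robot and the scene stay as the last step left them, time stands still between calls to the robot, and variables do not carry over. Pictures are saved under pics/ and viewed, and the job is handed in when it is done.

Besides the shell and the picture viewer there is one more tool, called after "Request:" as name(argument=value, ...) on one line, values as JSON. move_arm: Moves the arm, as the interface text tells. Its arguments: {"type":"object","properties":{"rows":{"type":"string"},"squeeze":{"type":"number"}},"required":["rows"]}

```bash
ls; mkdir -p pics
cat > h.py <<'E'
import numpy as np, cv2
from bench import sensors, viewer, ticket, env
def K(m):
    f=240/np.tan(np.radians(m['vfov'])/2); return np.array([[f,0,m['cx']],[0,f,m['cy']],[0,0,1.]])
def view(n):
    m=viewer.camera_model(n)
    if 'view' in m: return m,np.array(m['view'])
    o=sensors.get_obs(); T=np.eye(4); T[:3,:3]=np.array(o['eef_rot']); T[:3,3]=o['position']
    return m,np.linalg.inv(T@np.array(m['mount']))
def proj(n,P,mv=None):
    m,V=mv or view(n); P=np.atleast_2d(P); c=P@V[:3,:3].T+V[:3,3]; c=c*[1,-1,-1]
    return cv2.projectPoints(c.reshape(-1,1,3),np.zeros(3),np.zeros(3),K(m),np.array([m['k1'],0,0,0.]))[0].reshape(-1,2)
def unproj(n,px,z,mv=None):
    m,V=mv or view(n); px=np.array(px,float).reshape(-1,1,2)
    u=cv2.undistortPoints(px,K(m),np.array([m['k1'],0,0,0.])).reshape(-1,2)
    d=np.c_[u[:,0],-u[:,1],-np.ones(len(u))]@V[:3,:3]; C=-V[:3,:3].T@V[:3,3]
    return C+d*((z-C[2])/d[:,2])[:,None]
E
python3 - <<'E'
from h import *
for n in ['top','side','wrist']:
    im=viewer.snapshot(n); cv2.imwrite(f'pics/{n}0.png',im); 
    m=viewer.camera_model(n); print(n,m['vfov'],m['k1'], np.round(m.get('view',m.get('mount')),3).tolist())
    for q in ['rack','rack_front','rack_back','reader','read_key_top','red_cap','white_cap','jar','label_roll','rail_end','stop_mid']:
        try: r=viewer.spot_point(n,q)[:3]; print(q,[(np.round(a['centre'],1).tolist(),round(a['score'],2)) for a in r])
        except Exception as e: print(q,e)
o=sensors.get_obs(); print(o)
E
```

```text
pics
top 50.53335806084594 -0.05573214496993717 [[0.021, -1.0, 0.004, -0.056], [0.99, 0.021, 0.143, -0.52], [-0.143, 0.001, 0.99, -1.185], [0.0, 0.0, 0.0, 1.0]]
rack [([413.1, 342.0], 0.84), ([417.8, 237.3], 0.61), ([308.8, 218.1], 0.56)]
rack_front [([429.4, 375.6], 0.95), ([428.3, 266.7], 0.75), ([274.4, 207.6], 0.55)]
rack_back [([340.3, 227.9], 0.94), ([400.3, 309.2], 0.76), ([422.4, 204.8], 0.74)]
reader [([209.4, 267.2], 0.88)]
read_key_top [([164.2, 250.1], 0.48)]
red_cap [([213.0, 198.6], 0.55)]
white_cap [([241.8, 188.0], 0.42)]
jar [([182.4, 204.5], 0.92)]
label_roll [([438.0, 170.1], 0.83)]
rail_end [([355.4, 254.9], 0.71)]
stop_mid [([209.3, 248.1], 0.75), ([210.8, 197.8], 0.6), ([182.3, 203.0], 0.43)]
side 54.89605186852503 -0.030915626867006222 [[0.962, -0.274, 0.009, -0.504], [0.163, 0.597, 0.785, -0.141], [-0.22, -0.754, 0.619, -1.13], [0.0, 0.0, 0.0, 1.0]]
rack [([248.0, 373.5], 0.88), ([337.8, 268.4], 0.86), ([365.9, 353.4], 0.63)]
rack_front [([209.4, 387.8], 0.91), ([339.7, 242.2], 0.88), ([334.1, 361.2], 0.86)]
rack_back [([277.0, 349.1], 0.66), ([340.0, 271.0], 
[... 783 characters left out ...]

        1.34799212e+00, -2.02783252e-01]), 'dq': array([-1.44423390e-03, -1.57413018e-03,  1.27142889e-03,  2.64522840e-03,
       -4.54303506e-05,  1.61790815e-03]), 'effort': array([-3.94095832e-04, -4.45908880e+01, -2.90890110e+01, -3.93139389e-04,
        8.87760107e-04,  2.96547580e-05]), 'position': array([0.15344641, 0.5281553 , 0.23128421]), 'eef_rot': array([[-9.60268384e-01,  2.79078177e-01, -4.91849565e-05],
       [ 2.79078179e-01,  9.60268384e-01, -3.57276830e-05],
       [ 3.72599420e-05, -4.80346125e-05, -9.99999998e-01]]), 'contact_force': array([-0.08518215, -0.708424  ,  0.25869893]), 'torque': array([ 0.00585219, -0.01976622, -0.02555804]), 'opening': 0.08573269171954577}
```

View pics/top0.png

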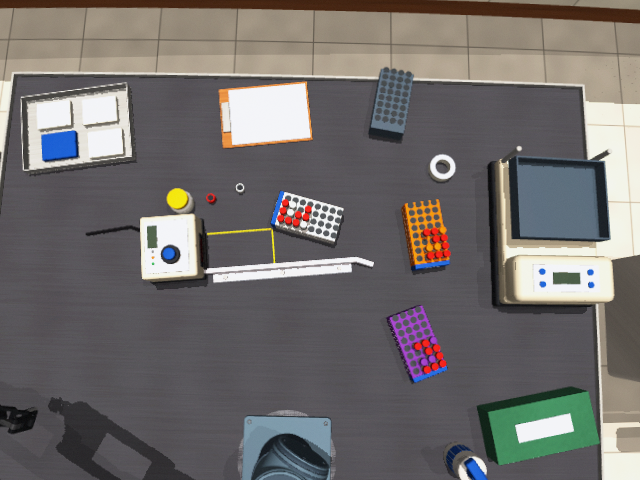

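View pics/side0.png

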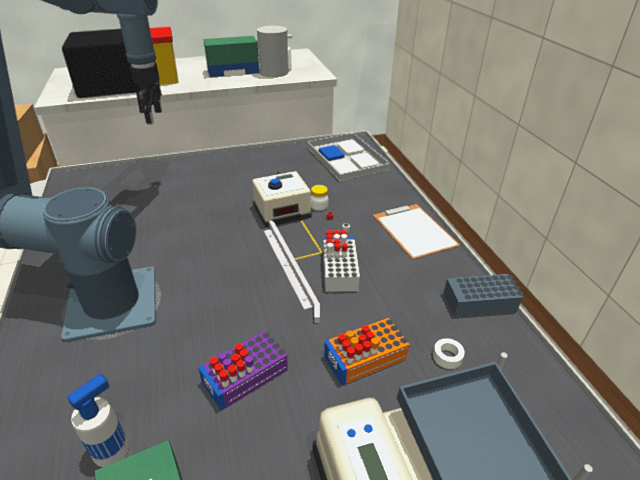

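Run:
```python
from h import *
im=cv2.imread('pics/top0.png')
c=im[170:300,130:385]; cv2.imwrite('pics/crop0.png',cv2.resize(c,None,fx=3.1,fy=3.1,interpolation=cv2.INTER_CUBIC))
print(unproj('top',[[340.3,227.9],[274.4,207.6]],.026), unproj('top',[[355.4,254.9]],0),unproj('top',[[209.3,248.1]],.02),unproj('top',[[170,253]],.116))
print(unproj('side',[[339.7,242.2]],.026),unproj('side',[[284.8,217.5]],.02),unproj('side',[[276.1,182.2]],.116),unproj('side',[[345.1,228.4],[328.7,219]],.0))
print(unproj('top',[[211,199],[240.5,188]],.0),unproj('top',[[182,204],],.0))
```

```text
[[ 0.55354765 -0.11725418  0.026     ]
 [ 0.60045632  0.04476951  0.026     ]] [[ 0.4911823  -0.15696963  0.        ]] [[0.4978188 0.2007353 0.02     ]] [[0.47295307 0.26967879 0.116     ]]
[[0.60262808 0.04873198 0.026     ]] [[0.48380289 0.21405366 0.02      ]] [[0.47197714 0.26276746 0.116     ]] [[ 6.50380150e-01  1.39641038e-01 -1.11022302e-16]
 [ 6.17425888e-01  1.99096852e-01  0.00000000e+00]]
[[0.62455784 0.20668815 0.        ]
 [0.6543844  0.13365396 0.        ]] [[0.61027696 0.27914611 0.        ]]
```

View pics/crop0.png

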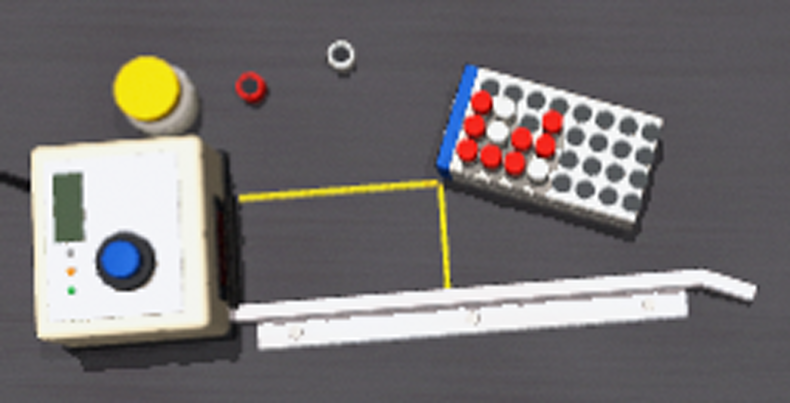

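```bash
cat >> h.py <<'E'
from scipy.optimize import least_squares
def fit(n,obj,px,g,mv=None):
    obj=np.array(obj,float); px=np.array(px,float); mv=mv or view(n)
    def W(p): c,s=np.cos(p[2]),np.sin(p[2]); return np.c_[obj[:,:2]@np.array([[c,s],[-s,c]])+p[:2],obj[:,2]]
    r=least_squares(lambda p:(proj(n,W(p),mv)-px).ravel(),g,loss='soft_l1'); return r.x,np.round(r.fun.reshape(-1,2),1)
def R2(p,xy):
    c,s=np.cos(p[2]),np.sin(p[2]); return np.atleast_2d(xy)@np.array([[c,s],[-s,c]])+p[:2]
E
python3 - <<'E'
from h import *
cr=lambda L:np.array(L)/3.1+[130,170]-0.3
p,r=fit('top',[[.125,.142,.098],[.125,.006,.098],[-.025,.142,.098],[-.025,.006,.098],[.084,-.16,0],[0,-.36,.022],[.030,.066,.116]],
 cr([[34,146],[203,138],[40,337],[211,330],[440,183],[703,271],[120,258]]),[.47,.2,0]); print('reader',p,r.tolist())
q,r=fit('top',[[.042,.08,.052],[.042,-.08,.052],[-.042,.08,.052],[-.042,-.08,.052]],cr([[470,66],[663,121],[440,165],[632,222]]),[.57,-.03,-.3]); print('rack',q,r.tolist())
im=cv2.imread('pics/top0.png')
def draw(P,pts,c):
    W=np.c_[R2(P,np.array(pts)[:,:2]),np.array(pts)[:,2]]; u=proj('top',W)
    global big
    u=((u-[130,170]+.3)*3.1).astype(int); cv2.polylines(big,[u.reshape(-1,1,2)],True,c,1)
big=cv2.resize(im[170:300,130:385],None,fx=3.1,fy=3.1,interpolation=cv2.INTER_CUBIC)
for z in (0,.052): draw(q,[[.042,.08,z],[.042,-.08,z],[-.042,-.08,z],[-.042,.08,z]],(0,255,0))
for z in (0,.098): draw(p,[[.125,.142,z],[.125,.006,z],[-.025,.006,z],[-.025,.142,z]],(0,255,0))
draw(p,[[0,0,0],[.084,0,0],[.084,-.16,0],[0,-.16,0]],(255,0,255));draw(p,[[0,0,.022],[0,-.36,.022]],(255,0,255));draw(p,[[0.03,.066,.116],[0.031,.066,.116]],(0,0,255))
cv2.imwrite('pics/ov0.png',big)
i=R2([0,0,-p[2]],q[:2]-p[:2]); print('rack in reader',i,q[2]-p[2])
E
```

```text
reader [0.44915466 0.20216067 0.09689602] [[-3.1, -1.0], [0.8, -2.9], [-3.2, 2.1], [1.1, 0.0], [0.3, 1.6], [-0.6, -0.3], [1.1, 0.2]]
rack [ 0.57666656 -0.0367376  -0.26688796] [[-0.7, -0.9], [0.8, -0.1], [-1.4, 0.1], [1.1, 0.6]]
rack in reader [[ 0.10380169 -0.25011373]] -0.3637839704708062
```

View pics/ov0.png

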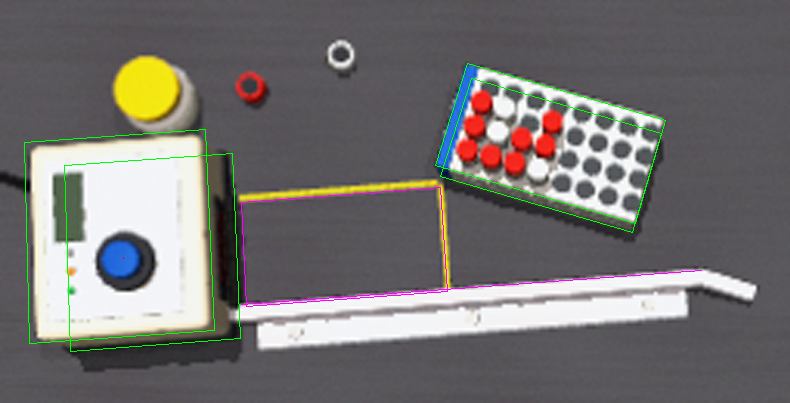

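```bash
cat >> h.py <<'E'
from scipy.spatial.transform import Rotation as Ro
RD=np.array([0.4492,0.2022,0.0969])
def Rside(t): # jaws along reader y, z leaning to -x by t deg
    t=np.radians(t); z=np.array([-np.sin(t),0,-np.cos(t)]); y=np.array([0,1,0.]); x=np.cross(y,z)
    return Ro.from_euler('z',RD[2]).as_matrix()@np.c_[x,y,z]
def Rend(t,s=1): # jaws along reader x, z leaning to +y by t
    t=np.radians(t); z=np.array([0,np.sin(t),-np.cos(t)]); y=np.array([1.*s,0,0]); x=np.cross(y,z)
    return Ro.from_euler('z',RD[2]).as_matrix()@np.c_[x,y,z]
def plan(xy,z,R=None):
    o=sensors.get_obs(); w=R2(RD,xy)[0]; T=np.r_[w,z]
    d=(T-o['position'])/.1; rv=np.zeros(3)
    if R is not None: rv=Ro.from_matrix(R@np.array(o['eef_rot']).T).as_rotvec()/np.pi
    print('t',round(o['time'],2),'pos',np.round(o['position'],4),'tgt',np.round(T,4),'shift',np.round(d,3),'turn',np.round(rv,4), 'F',np.round(o['contact_force'],1),'op',round(o['opening'],4))
    print('tcp in reader',np.round(R2([0,0,-RD[2]],np.array(o['position'])[:2]-RD[:2])[0],4))
E
python3 -c "
from h import *
plan([.21,-.25],.2,Rside(20)); print(R2(RD,[0,-1])-RD[:2],R2(RD,[-1,0])-RD[:2])"
```

```text
t 1.8 pos [0.1534 0.5282 0.2313] tgt [ 0.6824 -0.0263  0.2   ] shift [ 5.29  -5.545 -0.313] turn [0.0104 0.1113 0.1196] F [-0.1 -0.7  0.3] op 0.0857
tcp in reader [-0.2628  0.353 ]
[[ 0.09674843 -0.99530887]] [[-0.99530887 -0.09674843]]
```

Request:
move_arm(rows="0.35 -0.35 0 0 0.02 0.02 -1; 0.7 -0.7 0 0.002 0.04 0.04 -1; 1 -1 0 0.005 0.06 0.06 -1; 1 -1 0 0.005 0.06 0.06 -1")

```text
time: 2.2
position: [0.259, 0.4247, 0.2308]
eef_rot: [[-0.977, 0.098, -0.187], [0.1, 0.995, -0.002], [0.186, -0.021, -0.982]]
contact_force: [-0.6, 0.6, 0.0]
opening: 0.0856
```

Request:
move_arm(rows="0.35 -0.35 0 0 0.02 0.02 -1; 0.7 -0.7 0 0.002 0.04 0.04 -1; 1 -1 0 0.005 0.05 0.06 -1; 1 -1 0 0.005 0.05 0.06 -1")

```text
time: 2.6
position: [0.3635, 0.3216, 0.2296]
eef_rot: [[-0.938, -0.087, -0.335], [-0.079, 0.996, -0.037], [0.337, -0.008, -0.941]]
contact_force: [-0.9, 0.6, -0.5]
opening: 0.0851
```

Request:
move_arm(rows="0.35 -0.35 0 0 0 0 -1; 0.7 -0.7 0 0 0 0 -1; 1 -1 0 0 0 0 -1; 1 -1 0 0 0 0 -1")

```text
time: 3.0
position: [0.467, 0.2186, 0.229]
eef_rot: [[-0.939, -0.082, -0.333], [-0.074, 0.997, -0.037], [0.335, -0.011, -0.942]]
contact_force: [-0.2, 1.5, -0.3]
opening: 0.0854
```

Request:
move_arm(rows="0.35 -0.35 0 0 0 0 -1; 0.7 -0.7 0 0 0 0 -1; 1 -1 0 0 0 0 -1; 1 -1 0 0 0 0 -1")

```text
time: 3.4
position: [0.5699, 0.1156, 0.2278]
eef_rot: [[-0.94, -0.077, -0.332], [-0.068, 0.997, -0.038], [0.334, -0.013, -0.943]]
contact_force: [0.5, 1.0, -1.0]
opening: 0.0858
```

Request:
move_arm(rows="0.35 -0.35 0 0 0 0 -1; 0.7 -0.7 0 0 0 0 -1; 1 -1 0 0 0 0 -1; 1 -1 0 0 0 0 -1")

```text
time: 3.8
position: [0.672, 0.0126, 0.225]
eef_rot: [[-0.94, -0.072, -0.333], [-0.063, 0.997, -0.038], [0.334, -0.015, -0.942]]
contact_force: [-1.8, 0.5, -0.8]
opening: 0.0856
```

```bash
python3 -c "
from h import *
plan([.21,-.25],.2,Rside(20))
cv2.imwrite('pics/w1.png',viewer.snapshot('wrist'))"
```

```text
t 3.8 pos [0.672  0.0126 0.225 ] tgt [ 0.6824 -0.0263  0.2   ] shift [ 0.104 -0.389 -0.25 ] turn [0.0044 0.003  0.0078] F [-1.8  0.5 -0.8] op 0.0856
tcp in reader [ 0.2035 -0.2102]
```

View pics/w1.png

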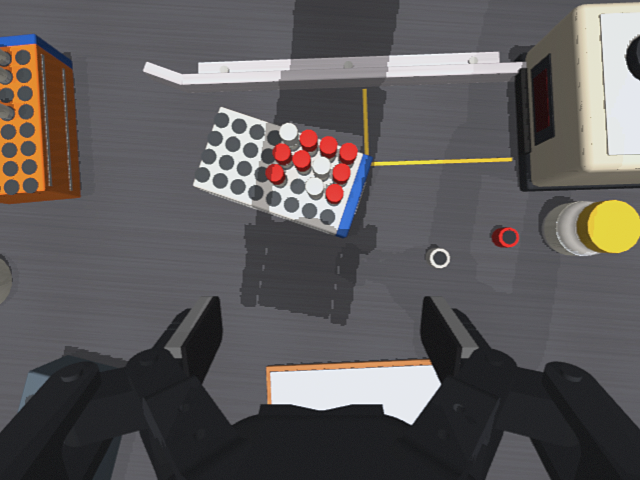

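```bash
python3 -c "
from h import *
im=cv2.imread('pics/w1.png')
W=lambda L:np.c_[R2(RD,np.array(L)[:,:2]),np.array(L)[:,2]]
for L in ([[0,0,.022],[0,-.36,.022]],[[.084,0,0],[.084,-.16,0],[0,-.16,0]],[[.125,.006,.098],[-.025,.006,.098],[-.025,.006,0],[.125,.006,0]]):
    cv2.polylines(im,[np.round(proj('wrist',W(L))).astype(int).reshape(-1,1,2)],False,(0,255,0),1)
cv2.imwrite('pics/w1o.png',im)"
```

```text
(no output)
```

View pics/w1o.png

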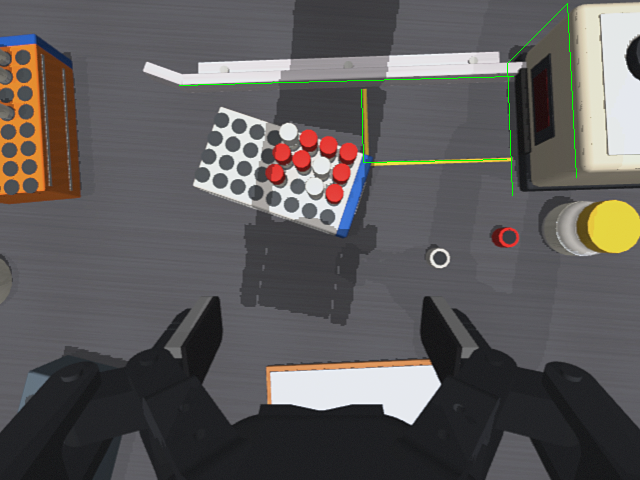

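Request:
move_arm(rows="0.1 -0.3 -0.4 0.004 0.003 0.008 -1; 0.12 -0.4 -0.9 0.004 0.003 0.008 -1; 0.12 -0.4 -1 0.004 0.003 0.008 -1; 0.12 -0.4 -1 0.004 0.003 0.008 -1")

```text
time: 4.25
position: [0.6802, -0.0224, 0.1235]
eef_rot: [[-0.932, -0.1, -0.348], [-0.095, 0.995, -0.032], [0.349, 0.003, -0.937]]
contact_force: [-0.2, 0.1, -0.7]
opening: 0.0854
```

Request:
move_arm(rows="0.02 -0.04 -0.4 0 0 0 -1; 0.02 -0.04 -0.8 0 0 0 -1; 0.02 -0.04 -0.95 0 0 0 -1; 0.02 -0.04 -1 0 0 0 -1; 0.02 -0.04 -1 0 0 0 -1")

```text
time: 4.75
position: [0.683, -0.0256, 0.0254]
eef_rot: [[-0.933, -0.101, -0.346], [-0.095, 0.995, -0.033], [0.347, 0.002, -0.938]]
contact_force: [0.1, -0.3, -0.3]
opening: 0.0853
```

```bash
python3 -c "
from h import *
plan([.09,-.25],.01,Rside(20))
cv2.imwrite('pics/s2.png',viewer.snapshot('side'))"
```

```text
t 4.75 pos [ 0.683  -0.0256  0.0254] tgt [ 0.563  -0.0379  0.01  ] shift [-1.201 -0.123 -0.154] turn [-0.0006 -0.0018 -0.0013] F [ 0.1 -0.3 -0.3] op 0.0853
tcp in reader [ 0.2107 -0.2493]
```

View pics/s2.png

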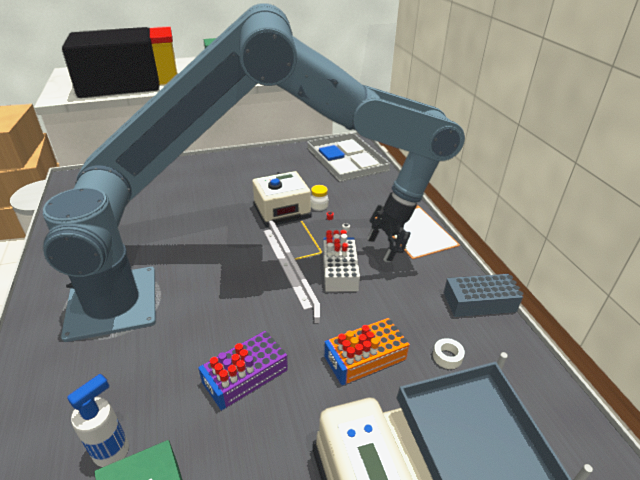

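Request:
move_arm(rows="-0.12 -0.01 -0.12 0 0 0 -1; -0.25 -0.025 -0.15 0 0 0 -1; -0.37 -0.037 -0.15 0 0 0 -1; -0.45 -0.045 -0.15 0 0 0 -1; -0.55 -0.055 -0.15 0 0 0 -1")

```text
time: 5.3
position: [0.6304, -0.0316, 0.0135]
eef_rot: [[-0.935, -0.101, -0.339], [-0.095, 0.995, -0.033], [0.341, 0.001, -0.94]]
contact_force: [1.8, 0.5, 0.8]
opening: 0.0855
```

```bash
python3 -c "
from h import *
plan([.09,-.25],.01,Rside(20))
cv2.imwrite('pics/w3.png',viewer.snapshot('wrist'))"
```

```text
t 5.3 pos [ 0.6304 -0.0316  0.0135] tgt [ 0.563  -0.0379  0.01  ] shift [-0.675 -0.064 -0.035] turn [-0.0003  0.0004 -0.0012] F [1.8 0.5 0.8] op 0.0855
tcp in reader [ 0.1578 -0.2502]
```

View pics/w3.png

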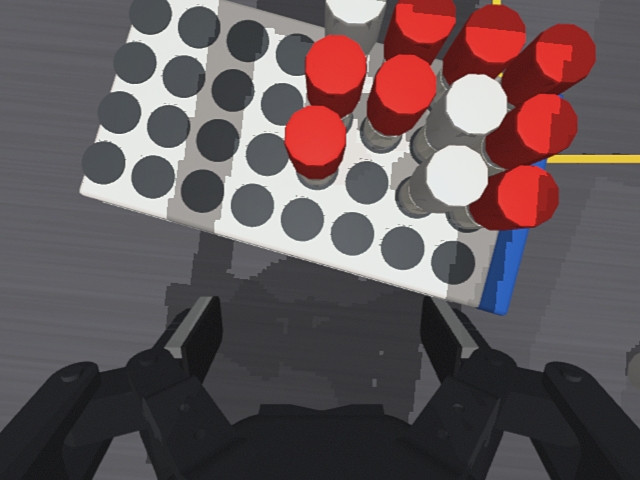

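Request:
move_arm(rows="-0.1 -0.01 -0.03 0 0 0 -1; -0.2 -0.02 -0.03 0 0 0 -1; -0.3 -0.03 -0.03 0 0 0 -1; -0.4 -0.04 -0.03 0 0 0 -1; -0.4 -0.04 -0.03 0 0 0 -1")

```text
time: 5.85
position: [0.5888, -0.0357, 0.012]
eef_rot: [[-0.935, -0.1, -0.34], [-0.095, 0.995, -0.034], [0.342, 0.001, -0.94]]
contact_force: [1.0, 0.1, 0.7]
opening: 0.0855
```

```bash
python3 -c "
from h import *
plan([.09,-.25],.01,Rside(20))
cv2.imwrite('pics/w4.png',np.hstack([cv2.resize(viewer.snapshot(n),(400,300)) for n in ('wrist','top')]))"
```

```text
t 5.85 pos [ 0.5888 -0.0357  0.012 ] tgt [ 0.563  -0.0379  0.01  ] shift [-0.258 -0.022 -0.02 ] turn [-0.0002 -0.     -0.0012] F [1.  0.1 0.7] op 0.0855
tcp in reader [ 0.1159 -0.2503]
```

View pics/w4.png

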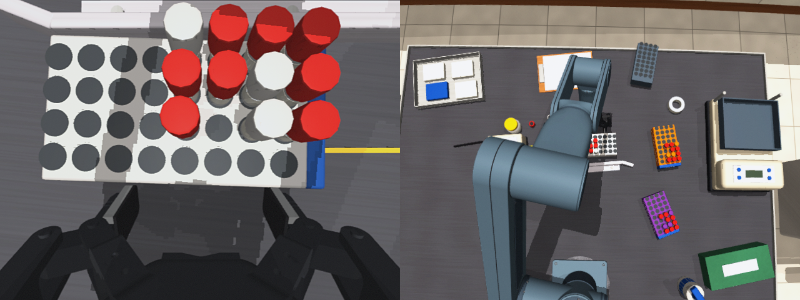

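Request:
move_arm(rows="-0.07 -0.007 -0.02 0 0 0 -1; -0.14 -0.014 -0.02 0 0 0 -1; -0.2 -0.02 -0.02 0 0 0 -1; -0.22 -0.022 -0.02 0 0 0 -1; -0.22 -0.022 -0.02 0 0 0 -1")

```text
time: 6.45
position: [0.5669, -0.0381, 0.0096]
eef_rot: [[-0.935, -0.1, -0.341], [-0.095, 0.995, -0.034], [0.342, 0.001, -0.94]]
contact_force: [0.4, 0.1, 0.0]
opening: 0.0854
```

Request:
move_arm(rows="-0.02 -0.002 0 0 0 0 -1; -0.04 -0.004 0 0 0 0 -1; -0.04 -0.004 0 0 0 0 -1")

```text
time: 6.75
position: [0.5627, -0.0385, 0.0095]
eef_rot: [[-0.935, -0.1, -0.341], [-0.094, 0.995, -0.034], [0.343, 0.001, -0.939]]
contact_force: [0.6, 0.0, 0.0]
opening: 0.0853
```

```bash
python3 -c "
from h import *
plan([.09,-.25],.01,Rside(20))
cv2.imwrite('pics/w5.png',viewer.snapshot('wrist'))"
```

```text
t 6.75 pos [ 0.5627 -0.0385  0.0095] tgt [ 0.563  -0.0379  0.01  ] shift [0.003 0.006 0.005] turn [-0.0002 -0.0003 -0.0012] F [0.6 0.  0. ] op 0.0853
tcp in reader [ 0.0897 -0.2506]
```

View pics/w5.png

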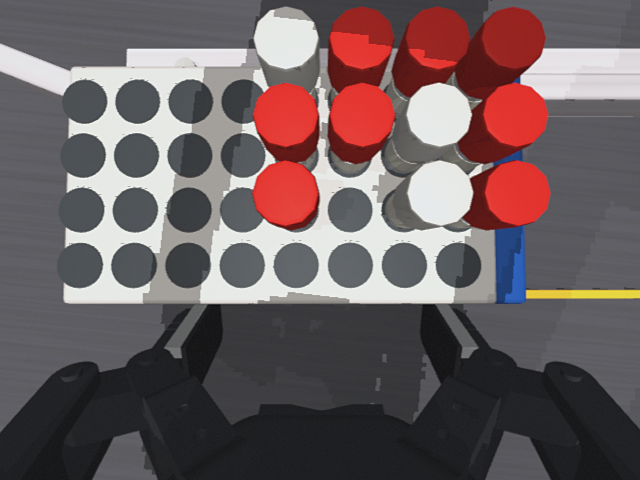

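Request:
move_arm(rows="-0.02 -0.002 0 0 0 0 -1; -0.04 -0.004 0 0 0 0 -1; -0.04 -0.004 0 0 0 0 -1")

```text
time: 7.1
position: [0.5618, -0.0386, 0.0098]
eef_rot: [[-0.937, -0.1, -0.334], [-0.095, 0.995, -0.034], [0.336, 0.0, -0.942]]
contact_force: [8.8, 2.1, -0.9]
opening: 0.0851
```

Request:
move_arm(rows="-0.02 -0.002 0 0 0 0 -1; -0.03 -0.003 0 0 0 0 -1; -0.03 -0.003 0 0 0 0 -1")

```text
time: 7.4
position: [0.5619, -0.0387, 0.0101]
eef_rot: [[-0.939, -0.1, -0.328], [-0.095, 0.995, -0.033], [0.329, -0.0, -0.944]]
contact_force: [9.3, 2.1, -0.6]
opening: 0.0853
```

```bash
python3 -c "
from h import *
cv2.imwrite('pics/w6.png',viewer.snapshot('wrist'))
im=cv2.imread('pics/w6.png'); w=unproj('wrist',[[64,303],[525,303],[69,68]],.052); print(R2([0,0,-RD[2]],w[:,:2]-RD[:2]))
plan([.14,-.25],.15,Rside(0))"
```

```text
[[ 0.08366093 -0.33893534]
 [ 0.0831362  -0.18086148]
 [ 0.00185799 -0.33925549]]
t 7.45 pos [ 0.5619 -0.0387  0.0101] tgt [ 0.6127 -0.0331  0.15  ] shift [0.508 0.056 1.399] turn [ 0.0107 -0.1063 -0.0011] F [ 8.7  2.8 -0.4] op 0.0853
tcp in reader [ 0.0889 -0.2506]
```

Request:
move_arm(rows="0.2 0.02 0 0 0 0 -1; 0.4 0.04 0.1 0 0 0 -1; 0.5 0.04 0.5 0 0 0 -1; 0.5 0.04 1 0 0 0 -1;  0.5 0.04 1 0 0 0 -1")

```text
time: 7.95
position: [0.6154, -0.0353, 0.1167]
eef_rot: [[-0.943, -0.101, -0.318], [-0.094, 0.995, -0.036], [0.32, -0.004, -0.947]]
contact_force: [0.1, -0.5, 0.5]
opening: 0.0855
```

```bash
python3 -c "
from h import *
cv2.imwrite('pics/w7.png',viewer.snapshot('wrist'))
plan([.046,-.40],.15,Rend(0,1));plan([.046,-.40],.15,Rend(0,-1)); print(sensors.get_obs()['joint_positions'])"
```

```text
t 8.0 pos [ 0.6138 -0.035   0.1137] tgt [ 0.5337 -0.1915  0.15  ] shift [-0.801 -1.564  0.363] turn [-0.0731 -0.0906 -0.4961] F [ 0.3 -0.1 -1.1] op 0.0856
tcp in reader [ 0.1409 -0.252 ]
t 8.0 pos [ 0.6138 -0.035   0.1137] tgt [ 0.5337 -0.1915  0.15  ] shift [-0.801 -1.564  0.363] turn [ 0.0905 -0.073   0.494 ] F [ 0.3 -0.1 -1.1] op 0.0856
tcp in reader [ 0.1409 -0.252 ]
[-0.18395133  0.67458971  1.21374784 -0.0931887   1.56957494 -1.83995314]
```

View pics/w7.png

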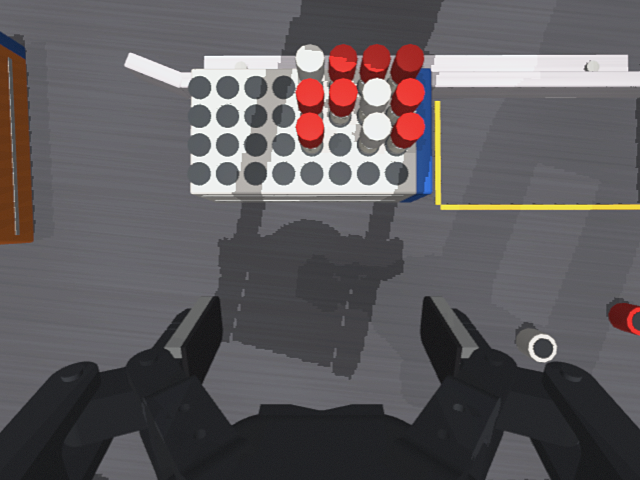

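```bash
python3 -c "
from h import *
plan([.046,-.38],.15,Rend(10,1))"
```

```text
t 8.0 pos [ 0.6138 -0.035   0.1137] tgt [ 0.5317 -0.1716  0.15  ] shift [-0.821 -1.365  0.363] turn [-0.034  -0.0429 -0.5   ] F [ 0.3 -0.1 -1.1] op 0.0856
tcp in reader [ 0.1409 -0.252 ]
```

Request:
move_arm(rows="0.1 -0.3 0.3 -0.006 -0.01 -0.046 0; 0.0 -0.6 0.4 -0.012 -0.02 -0.092 0; -0.1 -0.8 0.4 -0.018 -0.03 -0.138 0; -0.2 -0.9 0.4 -0.024 -0.04 -0.184 0; -0.3 -0.95 0.4 -0.03 -0.05 -0.23 0")

```text
time: 8.5
position: [0.5821, -0.1311, 0.152]
eef_rot: [[-0.789, 0.593, -0.158], [0.593, 0.803, 0.052], [0.158, -0.052, -0.986]]
contact_force: [-0.2, 0.1, 0.9]
opening: 0.0427
```

```bash
python3 -c "
from h import *
plan([.046,-.38],.15,Rend(10,1))"
```

```text
t 8.5 pos [ 0.5821 -0.1311  0.152 ] tgt [ 0.5317 -0.1716  0.15  ] shift [-0.503 -0.404 -0.02 ] turn [ 0.013  -0.0124 -0.2667] F [-0.2  0.1  0.9] op 0.0427
tcp in reader [ 0.1    -0.3446]
```

Request:
move_arm(rows="-0.1 -0.1 0 0.002 -0.002 -0.046 0; -0.2 -0.2 0 0.004 -0.004 -0.092 0; -0.35 -0.3 0 0.007 -0.006 -0.138 0; -0.45 -0.35 0 0.009 -0.008 -0.184 0; -0.5 -0.4 0 0.011 -0.01 -0.23 0")

```text
time: 9.0
position: [0.5299, -0.1708, 0.1502]
eef_rot: [[-0.199, 0.979, -0.046], [0.965, 0.204, 0.167], [0.173, -0.011, -0.985]]
contact_force: [0.6, -0.6, -0.2]
opening: 0.0428
```

```bash
python3 -c "
from h import *
plan([.046,-.38],.07,Rend(10,1)); cv2.imwrite('pics/w8.png',viewer.snapshot('wrist'))"
```

```text
t 9.0 pos [ 0.5299 -0.1708  0.1502] tgt [ 0.5317 -0.1716  0.07  ] shift [ 0.019 -0.007 -0.802] turn [ 0.0008 -0.0035 -0.0345] F [ 0.6 -0.6 -0.2] op 0.0428
tcp in reader [ 0.0442 -0.3791]
```

View pics/w8.png

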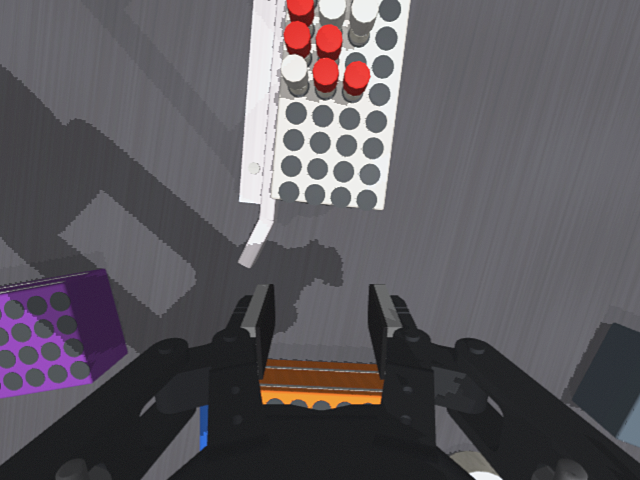

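```bash
python3 -c "
from h import *
for z,p in ((0,[320,362]),(.052,[320,388]),(.052,[330,208])):
  w=unproj('wrist',[p],z); print(w,R2([0,0,-RD[2]],w[:,:2]-RD[:2]))"
```

```text
[[ 0.54810918 -0.28179685  0.        ]] [[ 0.05161925 -0.49129567]]
[[ 0.54775691 -0.27565499  0.052     ]] [[ 0.05186285 -0.48514853]]
[[ 0.52718888 -0.13507543  0.052     ]] [[ 0.04499216 -0.34323853]]
```

Request:
move_arm(rows="0.02 0.02 -0.1 0 -0.003 -0.034 0; 0.02 0.03 -0.5 0 -0.003 -0.034 0; 0.02 0.03 -0.8 0 -0.003 -0.034 0; 0.02 0.03 -0.8 0 -0.003 -0.034 0")

```text
time: 9.45
position: [0.5273, -0.1663, 0.0655]
eef_rot: [[-0.09, 0.996, -0.028], [0.98, 0.093, 0.176], [0.178, -0.011, -0.984]]
contact_force: [-1.1, -0.5, 0.7]
opening: 0.0431
```

```bash
python3 -c "
from h import *
plan([.046,-.372],.014,Rend(10,1))"
```

```text
t 9.45 pos [ 0.5273 -0.1663  0.0655] tgt [ 0.531  -0.1636  0.014 ] shift [ 0.036  0.027 -0.515] turn [-0.001  -0.0037  0.0012] F [-1.1 -0.5  0.7] op 0.0431
tcp in reader [ 0.0421 -0.3743]
```

Request:
move_arm(rows="0.04 0.03 -0.3 -0.001 -0.004 0 0; 0.04 0.03 -0.45 -0.001 -0.004 0 0; 0.04 0.03 -0.5 -0.001 -0.004 0 0; 0.04 0.03 -0.5 -0.001 -0.004 0 0")

```text
time: 9.85
position: [0.5314, -0.1631, 0.0157]
eef_rot: [[-0.093, 0.996, -0.016], [0.98, 0.094, 0.173], [0.174, 0.0, -0.985]]
contact_force: [-0.2, 0.3, -0.2]
opening: 0.0428
```

```bash
python3 -c "
from h import *
plan([.046,-.170],.014,Rend(10,1))"
```

```text
t 9.85 pos [ 0.5314 -0.1631  0.0157] tgt [0.5114 0.0374 0.014 ] shift [-0.2    2.005 -0.017] turn [-0.0001  0.0001  0.0008] F [-0.2  0.3 -0.2] op 0.0428
tcp in reader [ 0.0465 -0.3715]
```

Request:
move_arm(rows="-0.01 0.1 -0.01 0 0 0 0; -0.02 0.2 -0.01 0 0 0 0; -0.03 0.3 -0.01 0 0 0 0; -0.04 0.4 -0.01 0 0 0 0; -0.05 0.5 -0.01 0 0 0 0")

```text
time: 10.35
position: [0.5269, -0.1126, 0.0154]
eef_rot: [[-0.094, 0.996, -0.015], [0.981, 0.095, 0.172], [0.173, 0.002, -0.985]]
contact_force: [0.4, -2.1, 2.4]
opening: 0.0429
```

```bash
python3 -c "
from h import *
plan([.046,-.170],.014,Rend(10,1)); cv2.imwrite('pics/w9.png',viewer.snapshot('wrist'))"
```

```text
t 10.35 pos [ 0.5269 -0.1126  0.0154] tgt [0.5114 0.0374 0.014 ] shift [-0.155  1.5   -0.014] turn [0.0003 0.0006 0.0007] F [ 0.4 -2.1  2.4] op 0.0429
tcp in reader [ 0.0469 -0.3208]
```

View pics/w9.png

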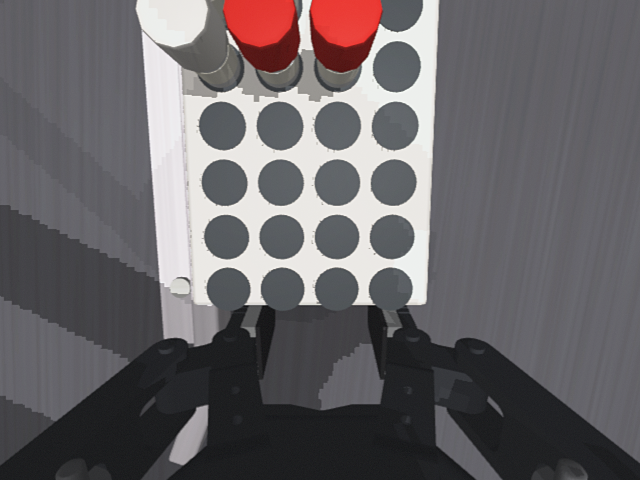

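Request:
move_arm(rows="-0.01 0.1 0 0 0 0 0; -0.02 0.2 0 0 0 0 0; -0.03 0.3 0 0 0 0 0; -0.04 0.4 0 0 0 0 0; -0.05 0.5 0 0 0 0 0")

```text
time: 10.9
position: [0.5209, -0.0597, 0.0152]
eef_rot: [[-0.094, 0.995, -0.016], [0.98, 0.095, 0.174], [0.175, 0.0, -0.985]]
contact_force: [0.4, -2.3, 0.2]
opening: 0.0426
```

Request:
move_arm(rows="-0.01 0.1 0 0 0 0 0; -0.02 0.2 0 0 0 0 0; -0.03 0.3 0 0 0 0 0; -0.04 0.4 0 0 0 0 0; -0.045 0.45 0 0 0 0 0")

```text
time: 11.4
position: [0.5161, -0.0136, 0.0151]
eef_rot: [[-0.094, 0.995, -0.017], [0.98, 0.096, 0.174], [0.175, 0.0, -0.985]]
contact_force: [0.5, -2.2, 1.1]
opening: 0.0427
```

```bash
python3 -c "
from h import *
plan([.046,-.170],.014,Rend(10,1)); cv2.imwrite('pics/w10.png',viewer.snapshot('wrist'))"
```

```text
t 11.4 pos [ 0.5161 -0.0136  0.0151] tgt [0.5114 0.0374 0.014 ] shift [-0.047  0.51  -0.011] turn [-0.0005 -0.      0.0003] F [ 0.5 -2.2  1.1] op 0.0427
tcp in reader [ 0.0458 -0.2212]
```

View pics/w10.png

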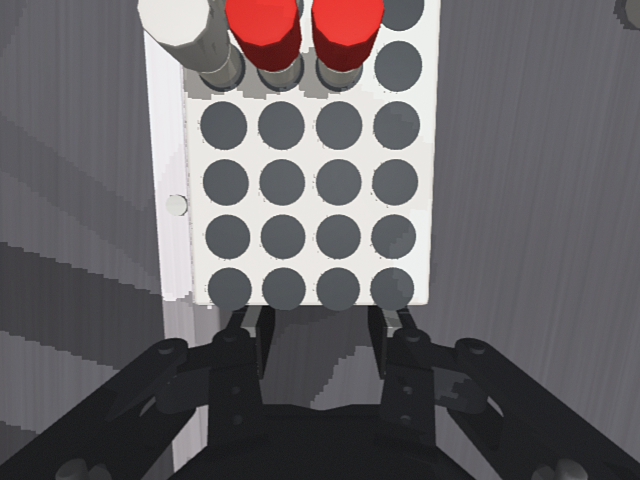

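Sliding along the rail well. 51 mm to go nominally; slow near the end.

Request:
move_arm(rows="-0.01 0.1 0 0 0 0 0; -0.02 0.2 0 0 0 0 0; -0.03 0.3 0 0 0 0 0; -0.037 0.37 0 0 0 0 0; -0.042 0.42 0 0 0 0 0")

```text
time: 11.95
position: [0.5115, 0.0298, 0.0151]
eef_rot: [[-0.095, 0.995, -0.018], [0.98, 0.097, 0.175], [0.176, -0.001, -0.984]]
contact_force: [-0.3, -1.6, 0.3]
opening: 0.0429
```

Request:
move_arm(rows="-0.002 0.02 0 0 0 0 0; -0.004 0.04 0 0 0 0 0; -0.006 0.06 0 0 0 0 0; -0.006 0.06 0 0 0 0 0")

```text
time: 12.35
position: [0.5108, 0.036, 0.0151]
eef_rot: [[-0.095, 0.995, -0.018], [0.98, 0.097, 0.175], [0.176, -0.001, -0.984]]
contact_force: [0.2, -0.7, -0.2]
opening: 0.0425
```

```bash
python3 -c "
from h import *
plan([.046,-.170],.014,Rend(10,1)); cv2.imwrite('pics/t11.png',viewer.snapshot('side')[150:330,200:440].repeat(3,0).repeat(3,1))"
```

```text
t 12.35 pos [0.5108 0.036  0.0151] tgt [0.5114 0.0374 0.014 ] shift [ 0.006  0.015 -0.011] turn [-0.0008 -0.0003  0.0001] F [ 0.2 -0.7 -0.2] op 0.0425
tcp in reader [ 0.0452 -0.1714]
```

View pics/t11.png

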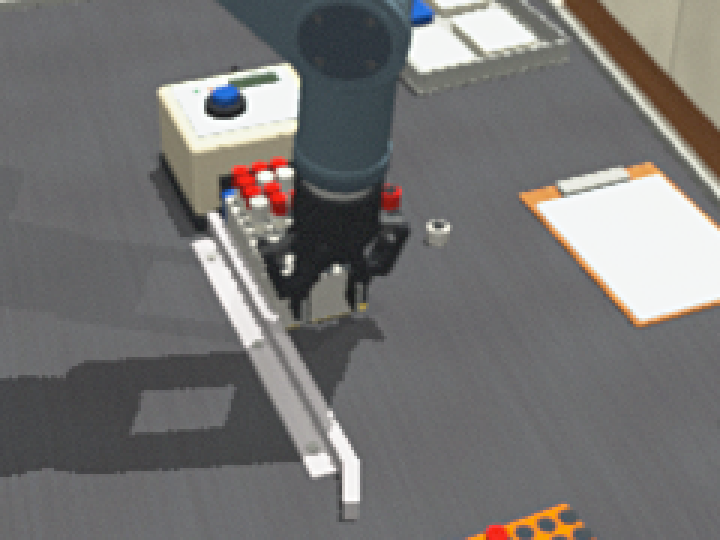

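Continue in small steps until the stop pushes back.

Request:
move_arm(rows="-0.002 0.02 0 0 0 0 0; -0.004 0.04 0 0 0 0 0; -0.004 0.04 0 0 0 0 0")

```text
time: 12.7
position: [0.5103, 0.0399, 0.015]
eef_rot: [[-0.095, 0.995, -0.018], [0.98, 0.097, 0.175], [0.176, -0.001, -0.984]]
contact_force: [0.6, -4.0, -0.0]
opening: 0.0428
```

Request:
move_arm(rows="-0.002 0.02 0 0 0 0 0; -0.004 0.04 0 0 0 0 0; -0.004 0.04 0 0 0 0 0")

```text
time: 13.0
position: [0.5112, 0.0405, 0.0151]
eef_rot: [[-0.097, 0.995, -0.015], [0.981, 0.098, 0.169], [0.17, 0.001, -0.985]]
contact_force: [-0.6, -16.2, -0.9]
opening: 0.0428
```

Request:
move_arm(rows="0.01 -0.1 0 0 0 0 0; 0.03 -0.3 0 0 0 0 0; 0.04 -0.4 0.3 0 0 0 0; 0.04 -0.4 0.7 0 0 0 0; 0.04 -0.4 1 0 0 0 0")

```text
time: 13.5
position: [0.5152, 0.0003, 0.1167]
eef_rot: [[-0.096, 0.995, -0.015], [0.981, 0.097, 0.17], [0.171, 0.001, -0.985]]
contact_force: [0.6, 0.3, -0.6]
opening: 0.0424
```

Request:
move_arm(rows="0.02 -0.2 0.4 0 0 0 0; 0.05 -0.4 0.8 0 0 0 0; 0.05 -0.4 0.8 0 0 0 0")

```text
time: 13.8
position: [0.5237, -0.0425, 0.2024]
eef_rot: [[-0.096, 0.995, -0.005], [0.981, 0.095, 0.166], [0.166, 0.011, -0.986]]
contact_force: [0.7, -0.5, -0.4]
opening: 0.0426
```

```bash
python3 -c "
from h import *
plan([.046,-.170],.014,Rend(10,1)); cv2.imwrite('pics/w12.png',viewer.snapshot('wrist'));cv2.imwrite('pics/t12.png',cv2.resize(viewer.snapshot('top')[170:300,130:385],None,fx=3.1,fy=3.1,interpolation=cv2.INTER_CUBIC))
im=cv2.imread('pics/w12.png')
W=lambda L:np.c_[R2(RD,np.array(L)[:,:2]),np.array(L)[:,2]]
for L in ([[0,0,.022],[0,-.36,.022]],[[.084,0,0.052],[.084,-.16,0.052],[0,-.16,0.052],[0,0,.052],[.084,0,.052]]):
    cv2.polylines(im,[np.round(proj('wrist',W(L))).astype(int).reshape(-1,1,2)],False,(0,255,0),1)
cv2.imwrite('pics/w12o.png',im)"
```

```text
t 13.8 pos [ 0.5237 -0.0425  0.2024] tgt [0.5114 0.0374 0.014 ] shift [-0.123  0.8   -1.884] turn [0.0021 0.0038 0.0004] F [ 0.7 -0.5 -0.4] op 0.0426
tcp in reader [ 0.0505 -0.2508]
```

View pics/w12o.png

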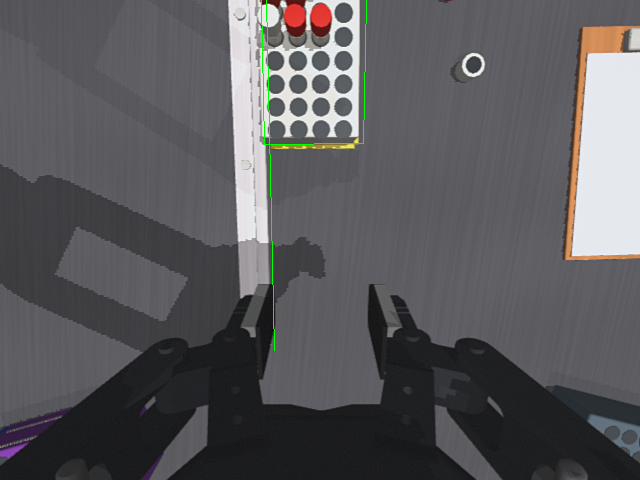

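View pics/t12.png

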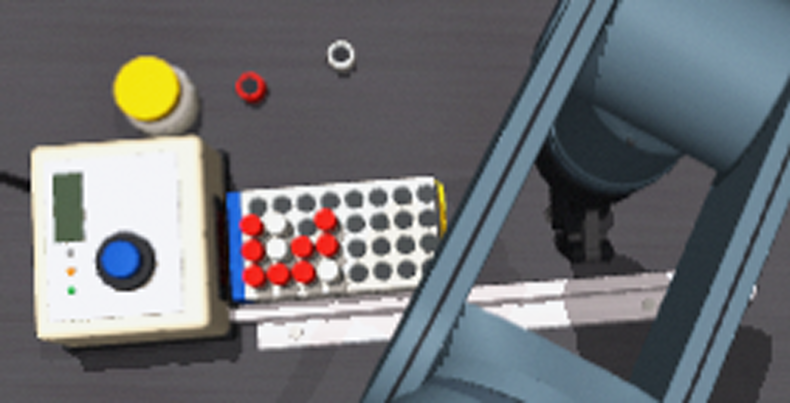

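```bash
python3 -c "
from h import *
plan([.13,-.09],.17,Rside(20))"
```

```text
t 13.9 pos [ 0.5205 -0.04    0.1975] tgt [0.5873 0.1252 0.17  ] shift [ 0.668  1.652 -0.275] turn [0.039  0.0491 0.4988] F [-0.4  0.1 -0.7] op 0.0429
tcp in reader [ 0.0476 -0.248 ]
```

Request:
move_arm(rows="0.2 0.2 0 0.003 0.004 0.046 0; 0.4 0.4 0 0.006 0.008 0.092 0; 0.6 0.6 0 0.009 0.012 0.138 0; 0.75 0.8 0 0.012 0.016 0.184 0; 0.8 0.9 0 0.016 0.021 0.23 0")

```text
time: 14.4
position: [0.6002, 0.0525, 0.195]
eef_rot: [[-0.708, 0.676, -0.204], [0.662, 0.736, 0.142], [0.247, -0.034, -0.969]]
contact_force: [0.8, 0.1, -1.1]
opening: 0.0429
```

```bash
python3 -c "
from h import *
plan([.13,-.09],.17,Rside(20))"
```

```text
t 14.4 pos [0.6002 0.0525 0.195 ] tgt [0.5873 0.1252 0.17  ] shift [-0.129  0.727 -0.25 ] turn [0.021  0.0275 0.2664] F [ 0.8  0.1 -1.1] op 0.0429
tcp in reader [ 0.1358 -0.1636]
```

Request:
move_arm(rows="0 0.15 0 0.004 0.005 0.046 0; -0.03 0.3 0 0.008 0.01 0.092 0; -0.06 0.5 0 0.012 0.015 0.138 0; -0.1 0.6 0 0.016 0.02 0.184 0; -0.12 0.7 0 0.02 0.025 0.23 0")

```text
time: 14.9
position: [0.5865, 0.124, 0.1926]
eef_rot: [[-0.94, 0.01, -0.342], [0.011, 1.0, -0.001], [0.342, -0.005, -0.94]]
contact_force: [-0.1, -0.3, -0.2]
opening: 0.0429
```

Request:
move_arm(rows="0 0 0 0.002 0.003 0.036 0; 0 0 0 0.002 0.003 0.036 0")

```text
time: 15.1
position: [0.5847, 0.1261, 0.1898]
eef_rot: [[-0.929, -0.107, -0.355], [-0.101, 0.994, -0.035], [0.356, 0.003, -0.934]]
contact_force: [-0.2, -0.0, -0.4]
opening: 0.0426
```

```bash
python3 -c "
from h import *
plan([.13,-.09],.06,Rside(20))
im=viewer.snapshot('wrist'); cv2.imwrite('pics/w13.png',im)"
```

```text
t 15.1 pos [0.5847 0.1261 0.1898] tgt [0.5873 0.1252 0.06  ] shift [ 0.026 -0.009 -1.298] turn [-0.0006 -0.0049 -0.0032] F [-0.2 -0.  -0.4] op 0.0426
tcp in reader [ 0.1275 -0.0889]
```

View pics/w13.png

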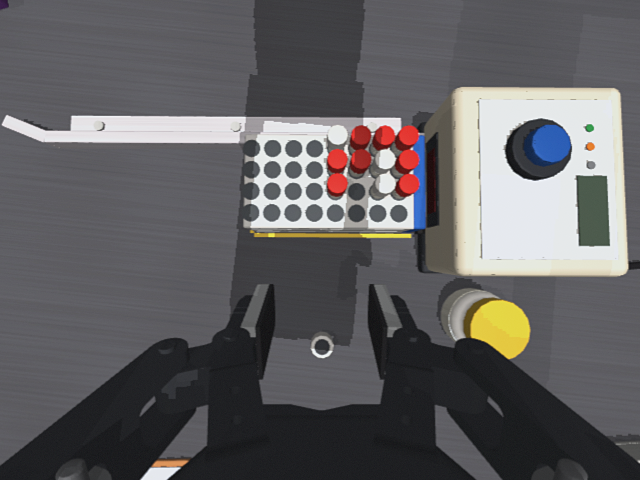

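```bash
python3 -c "
from h import *
for z,px,n in ((.009,[[321,346]],'wrist'),(.009,[[211,198.5],[240.3,187.8]],'top'),(.052,[[250,229],[414,228],[262,140.]],'wrist'),(.022,[[46,142],[240,142]],'wrist'),(.116,[[550,143]],'wrist')):
  w=unproj(n,px,z); print(R2([0,0,-RD[2]],w[:,:2]-RD[:2]))
print(proj('top',np.r_[R2(RD,[.03,.066])[0],.116]))
"
python3 - <<'E'
import cv2
im=cv2.imread('pics/w13.png')[100:260,230:450]; cv2.imwrite('pics/w13c.png',cv2.resize(im,None,fx=3.6,fy=3.6,interpolation=cv2.INTER_CUBIC))
E
```

```text
[[ 0.19739151 -0.08910749]]
[[ 0.17407223 -0.01416713]
 [ 0.19580593 -0.08866885]]
[[ 0.08581255 -0.1517316 ]
 [ 0.08418962 -0.00851541]
 [ 0.00674815 -0.14243257]]
[[-8.62316574e-05 -3.57824440e-01]
 [-1.12707186e-03 -1.69042411e-01]]
[[0.02895875 0.06957481]]
[[169.50099217 253.11243572]]
```

View pics/w13c.png

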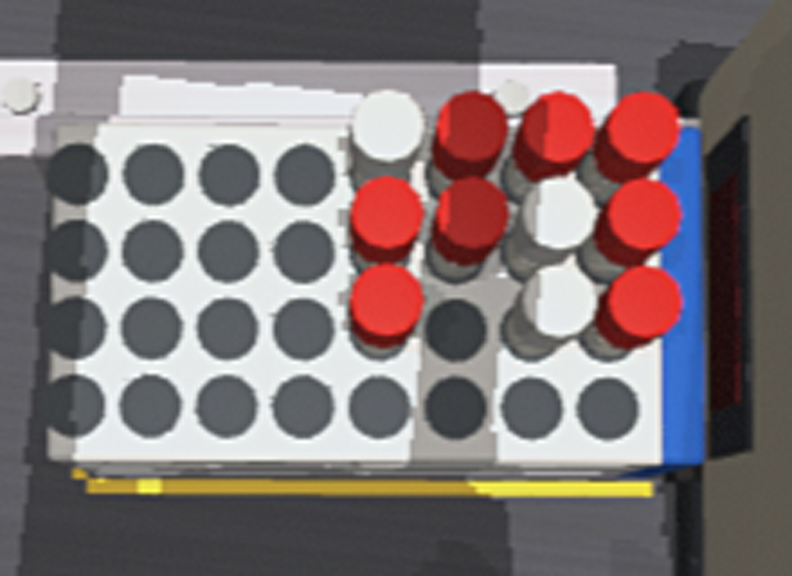

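Request:
move_arm(rows="0.02 0 -0.45 0 -0.004 -0.004 0; 0.02 0 -0.9 0 -0.004 -0.004 0; 0.02 0 -1 0 -0.004 -0.004 0; 0.02 0 -1 0 -0.004 -0.004 0")

```text
time: 15.55
position: [0.5854, 0.1247, 0.0886]
eef_rot: [[-0.934, -0.087, -0.347], [-0.082, 0.996, -0.029], [0.348, 0.001, -0.937]]
contact_force: [0.2, 0.4, 0.4]
opening: 0.0426
```

```bash
sed -i 's/^RD=.*/RD=np.array([0.4492,0.2055,0.0935])/' h.py; python3 -c "
from h import *
plan([.105,-.09],.014,Rside(20))"
```

```text
t 15.55 pos [0.5854 0.1247 0.0886] tgt [0.5621 0.1257 0.014 ] shift [-0.233  0.01  -0.746] turn [-0.0002 -0.0022  0.002 ] F [0.2 0.4 0.4] op 0.0426
tcp in reader [ 0.1281 -0.0931]
```

Request:
move_arm(rows="0 0 -0.4 0 -0.002 0.002 0; 0 0 -0.75 0 -0.002 0.002 0; -0.12 0 -0.75 0 -0.002 0.002 0; -0.23 0 -0.75 0 -0.002 0.002 0; -0.23 0 -0.75 0 -0.002 0.002 0")

```text
time: 16.05
position: [0.5629, 0.1247, 0.0157]
eef_rot: [[-0.936, -0.092, -0.339], [-0.087, 0.996, -0.031], [0.341, 0.001, -0.94]]
contact_force: [-0.5, 0.4, 0.6]
opening: 0.0427
```

Request:
move_arm(rows="-0.04 -0.004 0 0 0 0 0; -0.08 -0.008 0 0 0 0 0; -0.1 -0.01 0 0 0 0 0; -0.1 -0.01 0 0 0 0 0")

```text
time: 16.45
position: [0.553, 0.1237, 0.0161]
eef_rot: [[-0.936, -0.092, -0.339], [-0.087, 0.996, -0.031], [0.34, 0.001, -0.94]]
contact_force: [-0.0, -0.2, -0.7]
opening: 0.0425
```

Request:
move_arm(rows="-0.02 -0.002 0 0 0 0 0; -0.04 -0.004 0 0 0 0 0; -0.04 -0.004 0 0 0 0 0")

```text
time: 16.75
position: [0.5496, 0.1231, 0.0162]
eef_rot: [[-0.937, -0.092, -0.337], [-0.087, 0.996, -0.031], [0.339, 0.0, -0.941]]
contact_force: [2.4, -0.2, 0.5]
opening: 0.0425
```

Request:
move_arm(rows="-0.02 -0.002 0 0 0 0 0; -0.03 -0.003 0 0 0 0 0; -0.03 -0.003 0 0 0 0 0")

```text
time: 17.05
position: [0.5493, 0.1231, 0.0165]
eef_rot: [[-0.939, -0.092, -0.332], [-0.087, 0.996, -0.03], [0.333, 0.001, -0.943]]
contact_force: [7.9, 0.8, -0.9]
opening: 0.0426
```

Request:
move_arm(rows="0.2 0.02 0 0 0 0 0; 0.35 0.03 0.2 0 0 0 0; 0.35 0.03 0.6 0 0 0 0; 0.35 0.03 1 0 0 0 0; 0.35 0.03 1 0 0 0 0")

```text
time: 17.55
position: [0.5871, 0.1265, 0.1221]
eef_rot: [[-0.942, -0.092, -0.323], [-0.087, 0.996, -0.03], [0.325, 0.0, -0.946]]
contact_force: [0.5, -0.4, 1.0]
opening: 0.043
```

Request:
move_arm(rows="0 0 0.4 0 0 0 0.3; 0 0 0.9 0 0 0 1; 0 0 0.9 0 0 0 1")

```text
time: 17.85
position: [0.5895, 0.1267, 0.219]
eef_rot: [[-0.945, -0.092, -0.313], [-0.088, 0.996, -0.029], [0.314, -0.0, -0.949]]
contact_force: [0.6, 0.2, -0.0]
opening: 0.002
```

```bash
python3 -c "
from h import *
plan([.03,.066],.16,Rside(0))
im=viewer.snapshot('wrist'); cv2.imwrite('pics/w14.png',im)
t=viewer.snapshot('top'); cv2.imwrite('pics/t14.png',t)
W=lambda L:np.c_[R2(RD,np.array(L)[:,:2]),np.array(L)[:,2]]
for L in ([[0,0,.022],[0,-.36,.022]],[[.084,0,0.052],[.084,-.16,0.052],[0,-.16,0.052],[0,0,.052],[.084,0,.052]],[[.03,.066,.116],[.035,.066,.116]]):
    cv2.polylines(im,[np.round(proj('wrist',W(L))).astype(int).reshape(-1,1,2)],False,(0,255,0),1)
cv2.imwrite('pics/w14o.png',im)
k=viewer.spot_point('wrist','read_key_top'); print(k)
if k: w=unproj('wrist',[k[0]['centre']],.116); print(R2([0,0,-RD[2]],w[:,:2]-RD[:2]))"
```

```text
t 17.85 pos [0.5895 0.1267 0.219 ] tgt [0.4729 0.274  0.16  ] shift [-1.166  1.473 -0.59 ] turn [ 0.0096 -0.1013  0.0003] F [ 0.6  0.2 -0. ] op 0.002
tcp in reader [ 0.1323 -0.0915]
[{'centre': [527.7, 140.2], 'score': 0.73}, {'centre': [331.7, 179.0], 'score': 0.48}]
[[0.02660521 0.06356884]]
```

View pics/w14o.png

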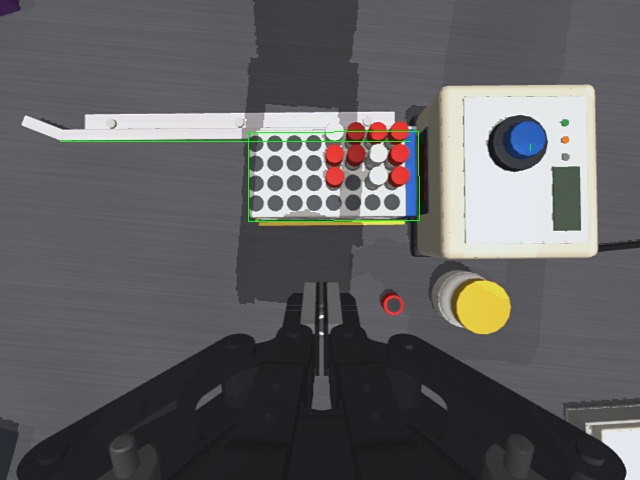

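Request:
move_arm(rows="-0.25 0.3 0 0.003 -0.03 0 1; -0.5 0.6 0 0.006 -0.06 0 1; -0.75 0.9 -0.1 0.01 -0.1 0 1; -0.95 1 -0.2 0.01 -0.1 0 1; -1 1 -0.3 0.01 -0.1 0 1")

```text
time: 18.5
position: [0.4816, 0.2277, 0.1792]
eef_rot: [[-0.995, -0.096, -0.021], [-0.096, 0.995, 0.0], [0.021, 0.002, -1.0]]
contact_force: [0.9, 0.2, -0.2]
opening: 0.0001
```

```bash
python3 -c "
from h import *
plan([.03,.066],.13,Rside(0))"
```

```text
t 18.5 pos [0.4816 0.2277 0.1792] tgt [0.4729 0.274  0.13  ] shift [-0.087  0.463 -0.492] turn [-0.0002 -0.0068 -0.0008] F [ 0.9  0.2 -0.2] op 0.0001
tcp in reader [0.0343 0.0191]
```

Request:
move_arm(rows="-0.04 0.25 0 0 -0.007 0 1; -0.09 0.46 -0.2 0 -0.007 0 1; -0.09 0.46 -0.4 0 -0.007 0 1; -0.09 0.46 -0.4 0 -0.007 0 1")

```text
time: 18.9
position: [0.4704, 0.2728, 0.1349]
eef_rot: [[-0.995, -0.096, -0.007], [-0.096, 0.995, -0.003], [0.007, -0.002, -1.0]]
contact_force: [-1.2, -1.0, 0.0]
opening: -0.0004
```

```bash
python3 -c "
from h import *
plan([.03,.066],.116,Rside(0))
im=np.hstack([cv2.resize(viewer.snapshot('side')[140:260,220:380],(400,300)),cv2.resize(viewer.snapshot('wrist'),(400,300))]);cv2.imwrite('pics/k15.png',im)"
```

```text
t 18.9 pos [0.4704 0.2728 0.1349] tgt [0.4729 0.274  0.116 ] shift [ 0.025  0.012 -0.189] turn [ 0.0008 -0.0023 -0.001 ] F [-1.2 -1.   0. ] op -0.0004
tcp in reader [0.0274 0.065 ]
```

View pics/k15.png

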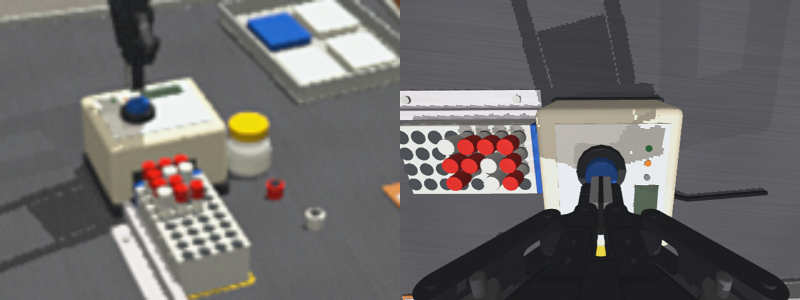

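Request:
move_arm(rows="0.02 0.01 -0.1 0 0 0 1; 0.02 0.01 -0.19 0 0 0 1; 0.02 0.01 -0.22 0 0 0 1; 0.02 0.01 -0.24 0 0 0 1; 0.02 0.01 -0.24 0 0 0 1")

```text
time: 19.5
position: [0.4753, 0.2736, 0.1145]
eef_rot: [[-0.995, -0.095, -0.001], [-0.095, 0.995, -0.001], [0.001, -0.001, -1.0]]
contact_force: [1.5, -2.7, 4.8]
opening: -0.0001
```

Request:
move_arm(rows="0 0 -0.03 0 0 0 1; 0 0 -0.05 0 0 0 1; 0 0 -0.05 0 0 0 1")

```text
time: 19.8
position: [0.4755, 0.2736, 0.1136]
eef_rot: [[-0.995, -0.096, 0.002], [-0.096, 0.995, -0.001], [-0.002, -0.001, -1.0]]
contact_force: [-7.9, -5.3, 28.5]
opening: 0.0001
```

```bash
python3 -c "
from h import *
plan([.03,.066],.116,Rside(0))
im=np.hstack([cv2.resize(viewer.snapshot('side')[140:260,220:380],(400,300)),cv2.resize(viewer.snapshot('wrist'),(400,300))]);cv2.imwrite('pics/k16.png',im)"
```

```text
t 19.8 pos [0.4755 0.2736 0.1136] tgt [0.4729 0.274  0.116 ] shift [-0.026  0.004  0.024] turn [ 0.0003  0.0006 -0.0007] F [-7.9 -5.3 28.5] op 0.0001
tcp in reader [0.0326 0.0654]
```

View pics/k16.png

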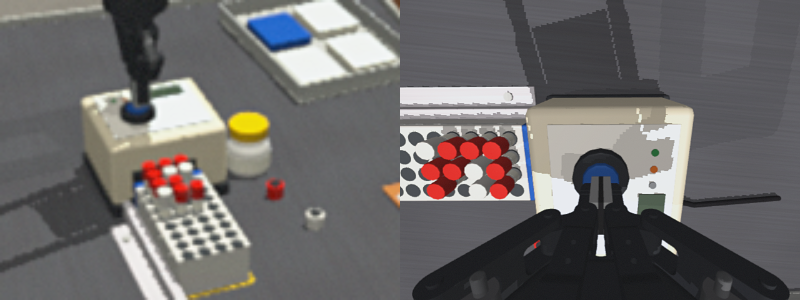

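Request:
move_arm(rows="0 0 0.04 0 0 0 1; 0 0 0.05 0 0 0 1; 0 0 0.05 0 0 0 1")

```text
time: 20.2
position: [0.4758, 0.274, 0.1189]
eef_rot: [[-0.995, -0.096, 0.003], [-0.096, 0.995, 0.0], [-0.003, -0.0, -1.0]]
contact_force: [2.2, 0.6, 2.1]
opening: -0.0
```

Request:
move_arm(rows="0 0 0.01 0 0 0 1; 0 0 0.01 0 0 0 1")

```text
time: 20.4
position: [0.4757, 0.274, 0.1195]
eef_rot: [[-0.995, -0.096, 0.003], [-0.096, 0.995, -0.0], [-0.003, -0.0, -1.0]]
contact_force: [1.6, 0.5, 1.6]
opening: 0.0
```

Request:
move_arm(rows="0 0 0.02 0 0 0 1; 0 0 0.02 0 0 0 1")

```text
time: 20.6
position: [0.4751, 0.2739, 0.1211]
eef_rot: [[-0.995, -0.096, 0.001], [-0.096, 0.995, -0.0], [-0.001, -0.001, -1.0]]
contact_force: [-0.4, 0.0, 0.0]
opening: -0.0004
```

```bash
python3 -c "
from h import *
plan([.03,.066],.116,Rside(0))
im=np.hstack([cv2.resize(viewer.snapshot('side')[140:260,220:380],(400,300)),cv2.resize(viewer.snapshot('wrist'),(400,300))]);cv2.imwrite('pics/k17.png',im)"
```

```text
t 20.6 pos [0.4751 0.2739 0.1211] tgt [0.4729 0.274  0.116 ] shift [-0.022  0.001 -0.051] turn [ 0.0001  0.0003 -0.0007] F [-0.4  0.   0. ] op -0.0004
tcp in reader [0.0322 0.0657]
```

View pics/k17.png

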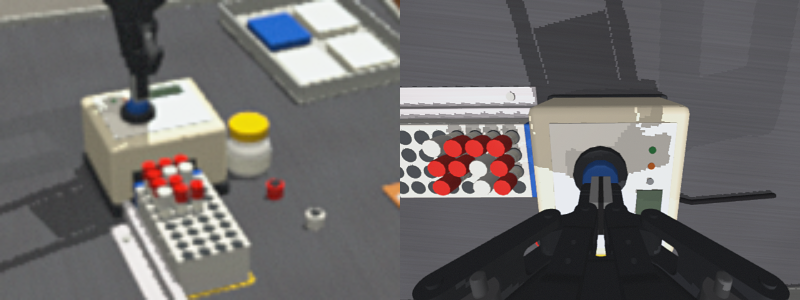

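Request:
move_arm(rows="0 0 0.3 0 0 0 1; 0 0 0.8 0 0 0 1; 0 -0.2 1 0 0 0 1; 0 -0.6 1 0 0 0 1; 0 -1 1 0 0 0 1")

```text
time: 21.2
position: [0.4753, 0.1734, 0.2219]
eef_rot: [[-0.995, -0.098, 0.003], [-0.098, 0.995, -0.0], [-0.003, -0.0, -1.0]]
contact_force: [0.2, -0.5, -0.7]
opening: -0.0
```

Request:
move_arm(rows="0.1 -0.4 0 0 0 0 1; 0.2 -0.7 0 0 0 0 1; 0.2 -0.8 0 0 0 0 1; 0.2 -0.8 0 0 0 0 1")

```text
time: 21.6
position: [0.495, 0.0924, 0.2216]
eef_rot: [[-0.995, -0.095, 0.002], [-0.095, 0.995, 0.0], [-0.002, -0.0, -1.0]]
contact_force: [-0.0, 0.1, -0.4]
opening: -0.0002
```

```bash
python3 -c "
from h import *
plan([.03,.066],.116,Rside(0))
im=viewer.snapshot('wrist'); s=viewer.snapshot('side')
cv2.imwrite('pics/w18.png',im)
cv2.imwrite('pics/s18.png',cv2.resize(s[150:330,220:420],None,fx=3.3,fy=3.3,interpolation=cv2.INTER_CUBIC))"
```

```text
t 21.6 pos [0.495  0.0924 0.2216] tgt [0.4729 0.274  0.116 ] shift [-0.221  1.816 -1.056] turn [-0.      0.0006 -0.0005] F [-0.   0.1 -0.4] op -0.0002
tcp in reader [ 0.035  -0.1169]
```

View pics/w18.png

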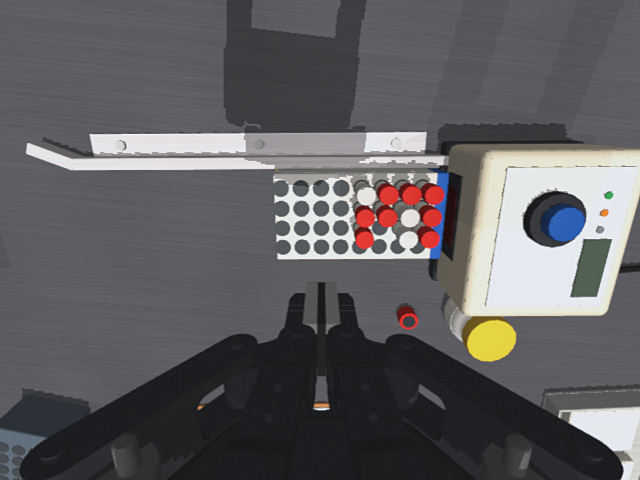

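View pics/s18.png

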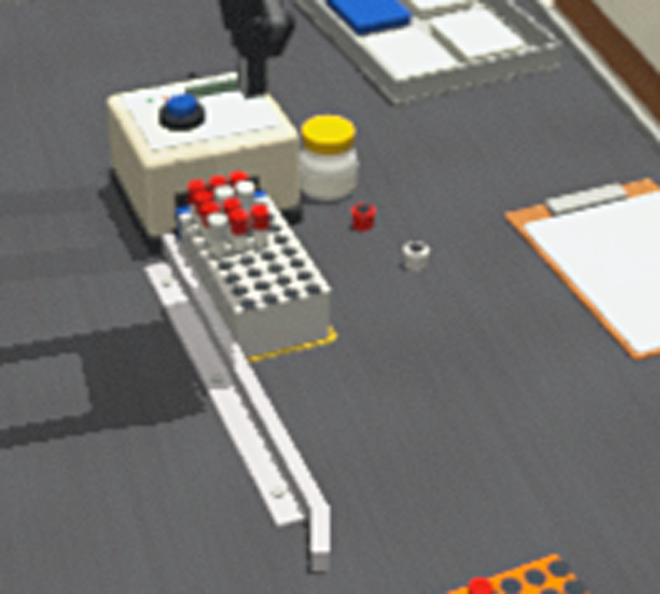

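```bash
python3 -c "
from h import *
print(ticket.close_job())"
```

```text
the job is handed in; nothing more can be done
None
```

The rack is docked in the reader, the blue key has been pressed once, and the job is handed in at about 21.6 s of the 54 s allowed.

**What I did**
- I pushed the rack's long side square onto the rail with both open fingertips.
- I then slid it by its white end along the rail until the stop pushed back with about 16 N.
- I nudged the long side again, and the rail pushed back with about 8 N at once.
- Last, I pressed the key with shut fingers and drew the hand clear.

**What the last checks showed**
- **Rack:** its edge lay parallel to the rail to within about 0.01 rad in the wrist picture, with the blue end at the box and the white end along the yellow tape.
- **Loose items:** both caps and the jar look unmoved in the last pictures. I did not check the label roll closely, but the arm never came near it.
- **Key:** the spring force rose from 0 to about 5 N over roughly 6 mm, then hit a hard end stop at about 28 N, so it went fully down. It sprang back when released.

**What disagreed or could not be seen**
- **Key height:** contact came at a measured 0.120–0.121 m, against the 0.116 m given.
- **Reader position:** my first estimate from the pictures was about 3.5 mm off along the rail, and I corrected it before the second side nudge and the key press.
- **Stop face:** it is hidden from the cameras, so "fully home" rests on the contact force and the fit of the rack outline. I did not push the end again after the final side nudge.

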